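# Make up two measurement kits from the bench stock

## Task

Make up the two measurement kits: in the blue tray, the matched pair of glass cells goes in the square recess and the amber bottle with the white cap in the round one; in the yellow tray, the petri dish goes in the round recess and the square white bottle in the square one. The two cells must stay side by side the whole time, so lift them together in one grasp and set them down as a pair. Stand everything upright on the floor of its recess without dropping it, let go, and leave the red-capped bottle, the beaker and the brass weight where they are.

Things in the scene. Friction and masses are not known exactly. Their poses are not given: they have to be found in the camera images.
- cell_white_center (a point): Glass optical cell with a white stopper: upright block 22.5 mm (its x) by 12.5 mm (its y), 45 mm tall plus 6 mm stopper, 25 g. The point is its centre, 25.5 mm above its underside; z up. At the start the two cells stand with broad faces 0.5 mm apart on a fixed dark steel plate 60 mm square, 5 mm high; the pair is 25.5 mm wide along y, gripped together across y.
- cell_orange_center (a point): Glass optical cell with an orange stopper: upright block 22.5 mm (its x) by 12.5 mm (its y), 45 mm tall plus 6 mm stopper, 25 g. The point is its centre, 25.5 mm above its underside; z up. At the start the two cells stand with broad faces 0.5 mm apart on a fixed dark steel plate 60 mm square, 5 mm high; the pair is 25.5 mm wide along y, gripped together across y.
- amber_white_center (a point): Amber glass bottle with a WHITE cap: round, 44 mm diameter up to 60 mm height, then a shoulder, and a cap of 30 mm diameter from 74 to 92 mm (92 mm tall in all), paper label, 130 g. The point is its centre, half-way up (46 mm above its underside); z up along its axis.
- dish_center (a point): Closed glass petri dish with white filter paper seen through its lid: round, 60 mm diameter, 15 mm tall, 50 g. The point is its centre, half-way up (7.5 mm above its underside); z up.
- square_bottle_center (a point): White square plastic bottle with a green cap: body 46 mm by 46 mm (sides along its x and y) up to 48 mm height, cap 36 mm diameter from 55 to 72 mm (72 mm tall in all), 110 g. The point is its centre, half-way up (36 mm above its underside); z up.
- blue_tray: Fixed blue kit tray, 140 mm (its x) by 240 mm (its y), rim 14 mm high, 4 mm thick. Its insert (top 9 mm above the bench) has two recesses, floor 4 mm above the bench, sides along x and y: square, 42 mm wide, centred at y = +55 mm, for the cells; round, 62 mm diameter, at y = -55 mm, for the bottle. Origin: centre of its underside; z up; yaw within 0.2 rad.
- yellow_tray: Fixed yellow kit tray, 140 mm (its x) by 240 mm (its y), rim 14 mm high, 4 mm thick. Its insert (top 9 mm above the bench) has two recesses, floor 4 mm above the bench, sides along x and y: round, 78 mm diameter, centred at y = +55 mm, for the dish; square, 62 mm wide, at y = -55 mm, for the square bottle. Origin: centre of its underside; z up; yaw within 0.2 rad.
- amber_red_center (a point): Bystander, not to be moved: amber glass bottle like the other (44 mm diameter, 92 mm tall, 130 g) but with a RED cap. The point is its centre, 46 mm above its underside.
- beaker: Bystander, not to be moved: small empty open glass beaker, 48 mm diameter at the rim, 55 mm tall. Origin: centre of its underside.
- weight: Bystander, not to be moved: brass calibration weight with a knob, 32 mm diameter, 50 mm tall, 200 g. Origin: centre of its underside.

How it is judged:
At the end, for the whole second after the job is handed in: Cells in the blue square recess (16 mm), centres under 20 mm apart; white-capped bottle in the blue round, dish in the yellow round, square bottle in the yellow square recess (12 mm); all on the floor (3 mm), upright (0.12 rad), at rest; bystanders upright within 30 mm of their start (x of cell_white_center in the frame of blue_tray between -0.016 and 0.016 m and y of cell_white_center in the frame of blue_tray between 0.039 and 0.071 m and z of cell_white_center in the frame of blue_tray between 0.0265 and 0.0325 m and angle between each of cell_white_center, cell_orange_center, amber_white_center, dish_center, square_bottle_center, amber_red_center, beaker, weight's own z axis and vertical below 0.12 rad and linear speed of each of cell_white, cell_orange, amber_white, dish, square_bottle below 0.02 m/s and angular speed of each of cell_white, cell_orange, amber_white, dish, square_bottle below 0.2 rad/s and x of cell_orange_center in the frame of blue_tray between -0.016 and 0.016 m and y of cell_orange_center in the frame of blue_tray between 0.039 and 0.071 m and z of cell_orange_center in the frame of blue_tray between 0.0265 and 0.0325 m and distance between cell_white_center and cell_orange_center below 0.02 m and x of amber_white_center in the frame of blue_tray between -0.012 and 0.012 m and y of amber_white_center in the frame of blue_tray between -0.067 and -0.043 m and z of amber_white_center in the frame of blue_tray between 0.047 and 0.053 m and x of dish_center in the frame of yellow_tray between -0.012 and 0.012 m and y of dish_center in the frame of yellow_tray between 0.043 and 0.067 m and z of dish_center in the frame of yellow_tray between 0.0085 and 0.0145 m and x of square_bottle_center in the frame of yellow_tray between -0.012 and 0.012 m and y of square_bottle_center in the frame of yellow_tray between -0.067 and -0.043 m and z of square_bottle_center in the frame of yellow_tray between 0.037 and 0.043 m and distance of each of amber_red_center, beaker, weight from where it was at the start of the episode below 0.03 m); the robot touches nothing.
It fails at once if the two glass cells get parted (centres more than 30 mm apart) (distance between cell_white_center and cell_orange_center above 0.03 m).
It fails at once if one of the things to be moved is dropped (falls free of the fingers at more than 0.6 m/s) ((linear speed of cell_white above 0.6 m/s and contact force between the fingers and cell_white below 0.05 N) or (linear speed of cell_orange above 0.6 m/s and contact force between the fingers and cell_orange below 0.05 N) or (linear speed of amber_white above 0.6 m/s and contact force between the fingers and amber_white below 0.05 N) or (linear speed of dish above 0.6 m/s and contact force between the fingers and dish below 0.05 N) or (linear speed of square_bottle above 0.6 m/s and contact force between the fingers and square_bottle below 0.05 N)).
It fails at once if the amber bottle with the red cap is shifted by more than 30 mm or knocked over (distance of amber_red_center from where it was at the start of the episode above 0.03 m or angle between amber_red_center's own z axis and vertical above 0.4 rad).
It fails at once if the beaker is shifted by more than 30 mm or knocked over (distance of beaker from where it was at the start of the episode above 0.03 m or angle between beaker's own z axis and vertical above 0.4 rad).
It fails at once if the brass weight is shifted by more than 30 mm or knocked over (distance of weight from where it was at the start of the episode above 0.03 m or angle between weight's own z axis and vertical above 0.4 rad).
It also fails if it takes over 112 s, if anything falls off the work surface, if the arm or the gripper's body presses on something with over 40 N, if the wrist force passes 120 N, or if a joint passes its speed limit or range.

## Robot

A 6-joint arm with a two-finger parallel gripper is mounted at the origin on the work surface. World frame = base frame: x ahead of the robot, y to its left, z up, the work surface at z = 0. Lengths are in m, angles in rad, forces in N, time in s.
With the tool pointing down it reaches from about 0.3 to 0.775 m from the base axis. Payload 14.6 kg.
Tool frame: the origin (TCP) lies at the very end of the fingers, on their centre line; the grasp point (between the pads) lies 19 mm behind it; z points along the fingers, y is the line along which they close (so a half turn about z gives the same grasp; the last joint's range is limited). The gripper opens to 94 mm and grips with 3 to 60 N. Pads are 16 mm wide; open, the fingers measure 119 mm over their backs; the gripper's body (75 mm by 177 mm) begins 78 mm behind the grasp point.
Start: joints at [-1.22, 0.3, 1.521, -0, 1.321, -0.067], TCP at [0.223, -0.503, 0.205] pointing down, gripper open.
Joint ranges: [-3.03, 3.03], [-0.79, 2.21], [0.23, 2.52], [-1.04, 4.18], [0, 3.07], [-2.55, 2.55]. Speed limits (rad/s): [2.22, 2.22, 2.57, 3.14, 3.14, 3.14].

## Interface

Orientations are given as [roll, pitch, yaw] about the fixed x, y, z axes, in that order (R = Rz(yaw) Ry(pitch) Rx(roll)).
In Python, from station import telemetry, cams, hand_in, nets gives the robot as it stands.
- The arm moves only by the tool move_arm, never from a script. Its argument "increments" is a list of rows, each a list of 4 numbers: the shift along the tool's x, y, z in m, then the turn about the tool's z in rad. In form: [[tx, ty, tz, roll], ...]. A call has 1 to 20 rows; each row shifts and turns the commanded pose from where the row before left it, along the tool's axes as they then stand; what a row does not reach is not made up. A row lasts 1/8 s, in which the tool goes at most 62.5 mm and 10.7 degrees, less where a joint would pass 70% of its speed; a pose out of reach is approached as far as the arm can. A call is refused whole if a number of a shift passes 0.0625 or a number of a turn 0.188, either way. A call with a gripper value outside its range is refused whole. "grip" is the opening, from 0 (shut) to 1 (fully open), set as the call begins (left out, the last holds). The fingers move at their own pace and stop on an object; "force" is the grip in N (left out, the last holds). Time passes only in rows, so rows that do not move let the fingers close. It gives the time, the measured TCP pose, the force, the opening and the grip force at its end, in the units of the state.
- telemetry.get_obs(): the state, without advancing time (a new reading comes with each control period).
- cams.camera(name): name is "side" or "top" or "wrist"; returns the picture (420x560x3 uint8, blue, green, red); there is no depth.
- cams.camera_model(name): a dict with "intrinsics" (3x3 intrinsics, pixels), "xyz" and "attitude" of the camera in the world; the wrist camera has in their place "T_tool_cam" (4x4, takes a point from camera to tool coordinates, whose origin is the TCP and whose axes are the flange's). Camera axes: x right, y up, looking along -z (the intrinsics and any distortion apply to the point x, -y, -z); pixel columns grow to the right and rows downward; lengths in m; the calibration is good to about 2 mm. A picture is of the moment at which its call begins: read the wrist's pose just before it. camera_model takes no time and is no camera call.
- hand_in(): hands the job in; it is judged then, once.
Trained networks look in the newest picture that a camera, given by its name, has taken for a name from the list of things; names that differ only in an ending like _2 or _b are one class to them, and where a whole thing is asked for, a point or a joint stands for the part that bears it (a point fixed in the world has none). Each returns a list of dicts, best first, with "conf" (0 to 1); they miss things now and then, are a little off and sometimes report something else, mostly with a low value. They report only what shows in the picture. A call takes as long as a camera call.
- nets.search_frame(camera, query): "extent" ([left, top, right, bottom] in pixels, round what is visible of it).
- nets.mark_of(camera, query): "centre" ([column, row] in pixels: a listed point, or the origin of a listed thing).
The state is a dict: "time_s": time; "qpos": joint angles; "joint_vel": joint speeds; "tau": joint torques, N m; "ee_pos": TCP position; "eef_rot": TCP orientation; "force": force on the tool from outside, world axes, zero at the start; "moment": the same for the moment, N m; "grip_width": finger opening in m; "grip_force": force on a finger pad.
Only numpy, scipy, OpenCV 4.12 (cv2) and the standard library are available. Lean on these libraries where they do the work, as an engineer would, in place of code of your own. Each camera call takes 0.05 s, during which the arm holds its last target. There are 200 camera calls.

## Working session

There is one attempt and no reset: what is moved stays moved. The work goes in short steps, Python scripts to look and compute and a tool call to move; the robot and the scene stay as the last step left them, time stands still between calls to the robot, and variables do not carry over. Pictures are saved under pics/ and viewed, at most 14 in all, crops included, and the job is handed in when it is done.

Besides the shell and the picture viewer there is one more tool, called by a JSON object that holds its "op" and its "data", one argument or row to a line. move_arm: Moves the arm, as the interface text tells. Its arguments: {"type":"object","properties":{"increments":{"type":"array"},"grip":{"type":"number"},"force":{"type":"number"}},"required":["increments"]}

```bash
ls; mkdir -p pics; python3 - <<'E'
from station import telemetry, cams, nets
import cv2
print(telemetry.get_obs())
for c in ["side","top","wrist"]:
    print(c,cams.camera_model(c))
im={c:cams.camera(c) for c in ["side","top"]}
for c in im: cv2.imwrite(f"pics/{c}0.png",im[c])
for q in ["cell_white_center","cell_orange_center","amber_white_center","dish_center","square_bottle_center","blue_tray","yellow_tray","amber_red_center","beaker","weight"]:
    for c in im:
        print(q,c,[(round(d['conf'],2),[round(float(v),1) for v in d['centre']]) for d in nets.mark_of(c,q)[:3]])
E
```

```text
pics
{'time_s': 0.0, 'qpos': array([-1.21959091e+00,  3.00447839e-01,  1.52157599e+00, -2.43983473e-05,
        1.32069566e+00, -6.66054768e-02]), 'joint_vel': array([-0.00135559, -0.00149961, -0.00079677,  0.00187495, -0.00118178,
        0.00050407]), 'tau': array([-5.08915873e-04, -5.31813526e+01, -3.52738559e+01,  7.08053727e-02,
        2.44317355e-02, -1.04346250e-04]), 'ee_pos': array([ 0.22306744, -0.50244909,  0.20490124]), 'eef_rot': array([-3.14046674e+00, -5.14178809e-05,  4.17816917e-01]), 'force': array([ 0.04783135, -0.54595034,  0.6757659 ]), 'moment': array([ 0.03502977, -0.0456308 , -0.0141624 ]), 'grip_force': 0.0, 'grip_width': 0.09426893630694098}
side {'intrinsics': array([[543.54248332,   0.        , 277.96406501],
       [  0.        , 543.54248332, 210.78022657],
       [  0.        ,   0.        ,   1.        ]]), 'xyz': array([0.13584751, 0.98953314, 0.67735063]), 'attitude': array([ 1.04675065,  0.02126467, -2.77527299])}
top {'intrinsics': array([[430.76539979,   0.        , 282.90926597],
       [  0.        , 430.76539979, 213.71762106],
       [  0.   
[... 1046 characters left out ...]
er top [(0.67, [286.5, 253.9]), (0.29, [134.5, 254.6])]
square_bottle_center side [(0.69, [346.3, 155.3]), (0.36, [327.2, 206.8])]
square_bottle_center top [(0.75, [426.8, 228.9])]
blue_tray side [(0.59, [206.8, 273.5]), (0.58, [220.9, 339.3])]
blue_tray top [(0.98, [216.2, 199.6]), (0.74, [375.0, 250.0])]
yellow_tray side [(0.77, [270.1, 194.9])]
yellow_tray top [(0.58, [339.4, 191.2]), (0.18, [240.5, 256.5])]
amber_red_center side [(0.7, [292.5, 251.9])]
amber_red_center top [(0.82, [239.9, 255.9]), (0.43, [338.4, 190.5])]
beaker side [(0.89, [342.9, 193.8])]
beaker top [(0.82, [373.0, 250.2])]
weight side [(0.63, [347.2, 155.4]), (0.55, [271.9, 307.1])]
weight top [(0.72, [195.8, 262.6])]
```

View pics/top0.png

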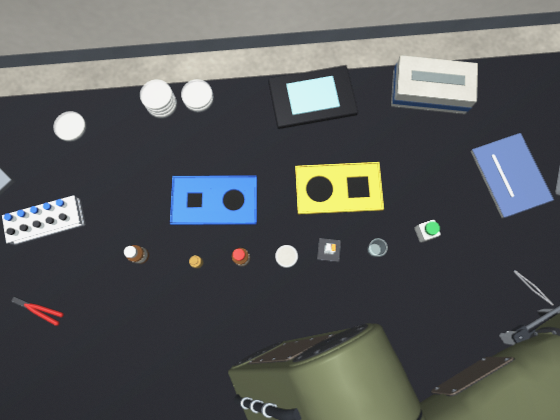

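View pics/side0.png

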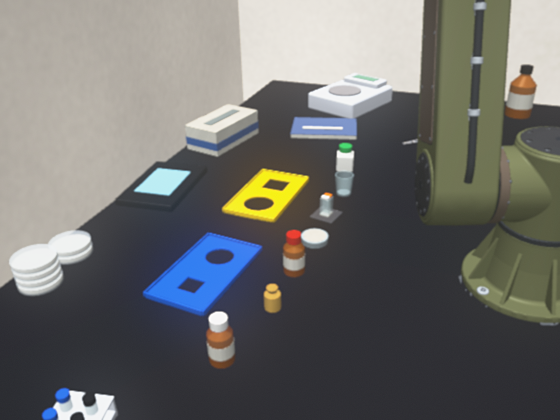

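The top view shows blue tray around (214,200) and yellow around (340,188). The row of objects below them is amber-white (137,254), weight (196,262), red (240,257), dish (287,256), cells (329,249), beaker (377,247), square bottle (428,230). In both trays +y points left in the image.

```bash
cat > h.py <<'E'
import numpy as np, cv2
from scipy.spatial.transform import Rotation as R
from station import telemetry, cams, nets
def campose(cam, obs=None):
    m=cams.camera_model(cam); K=m["intrinsics"]
    if cam=="wrist":
        o=obs or telemetry.get_obs(); T=np.eye(4)
        T[:3,:3]=R.from_euler("xyz",o["eef_rot"]).as_matrix(); T[:3,3]=o["ee_pos"]
        T=T@m["T_tool_cam"]; return K,T[:3,3],T[:3,:3]
    return K,m["xyz"],R.from_euler("xyz",m["attitude"]).as_matrix()
def px2w(cam,px,z,pose=None):
    """pixels Nx2 -> world xy on plane z"""
    K,p,A=pose or campose(cam)
    px=np.atleast_2d(np.asarray(px,float)); h=np.c_[px,np.ones(len(px))]@np.linalg.inv(K).T
    d=(h*[1,-1,-1])@A.T
    return (p+d*((z-p[2])/d[:,2])[:,None])[:,:2]
def w2px(cam,P,pose=None):
    K,p,A=pose or campose(cam)
    c=((np.atleast_2d(P)-p)@A)*[1,-1,-1]; u=c@K.T
    return u[:,:2]/u[:,2:]
def rect(cam,mask,z,pose=None):
    cs,_=cv2.findContours(mask.astype(np.uint8),cv2.RETR_EXTERNAL,cv2.CHAIN_APPROX_NONE)
    c=max(cs,key=cv2.contourArea)[:,0]
    return cv2.minAreaRect((px2w(cam,c,z,pose)*1000).astype(np.float32))
def go(x,y,z,yaw=None):
    """remaining move: turn about tool z, then tool-axis shift after that turn"""
    o=telemetry.get_obs(); y0=o["eef_rot"][2]; yaw=y0 if yaw is None else yaw
    d=np.array([x,y,z])-o["ee_pos"]; c,s=np.cos(yaw),np.sin(yaw)
    print("turn %.3f  shift tx %.4f ty %.4f tz %.4f"%(-(yaw-y0),c*d[0]+s*d[1],s*d[0]-c*d[1],-d[2]))
E
python3 - <<'E'
from h import *
im=cams.camera("top"); hsv=cv2.cvtColor(im,cv2.COLOR_BGR2HSV)
roi=np.zeros(im.shape[:2],bool); roi[155:235,150:400]=1
for n,lo,hi in [("blue",100,130),("yellow",22,35)]:
    m=roi&(hsv[...,0]>=lo)&(hsv[...,0]<=hi)&(hsv[...,1]>150)&(hsv[...,2]>90)
    print(n,rect("top",m,.012))
for n,px,z in [("amberw",(137,256.6),.046),("dish",(286.5,253.9),.0075),("cellw",(328.8,244.3),.03),("cello",(332.4,247.9),.03),("sq",(426.8,228.9),.036),("red",(239.9,255.9),.046),("beaker",(373,250.2),0),("weight",(195.8,262.6),0)]:
    print(n,px2w("top",px,z).round(4))
for n,a,b,z in [("recesses","bs",(195,200),.009),("","br",(233.5,200),.009),("","yr",(319.5,188.5),.009),("","ys",(358.5,187),.009)]:
    print(a,px2w("top",b,z).round(4))
E
```

```text
blue ((619.3858642578125, 188.88003540039062), (241.97413635253906, 142.30264282226562), 85.0716552734375)
yellow ((687.25048828125, -266.61883544921875), (38.90605163574219, 9.529090881347656), 71.26465606689453)
amberw [[0.4705 0.3945]]
dish [[ 0.4483 -0.0029]]
cellw [[ 0.4618 -0.119 ]]
cello [[ 0.4512 -0.1276]]
sq [[ 0.4801 -0.3874]]
red [[0.4489 0.1215]]
beaker [[ 0.439  -0.2425]]
weight [[0.4467 0.2482]]
bs [[0.6223 0.2413]]
br [[0.6129 0.1329]]
yr [[ 0.6255 -0.1123]]
ys [[ 0.6203 -0.2229]]
```

The cells come first, so I'll look at them close up.

{"op": "move_arm", "data": {
  "increments": [
    [0,0,0,-0.176],
    [0,0,0,-0.176],
    [0,0,0,-0.176],
    [0,0,0,-0.176],
    [0,0,0,-0.176],
    [0.0429,0.0123,0,0],
    [0.0429,0.0123,0,0],
    [0.0429,0.0123,0,0],
    [0.0429,0.0123,0,0],
    [0.0429,0.0123,0,0],
    [0.0429,0.0123,0,0],
    [0.0429,0.0123,0,0],
    [0.0429,0.0123,0,0],
    [0.0429,0.0123,0,0],
    [0.0429,0.0123,0,0],
    [0,0,0,0],
    [0,0,0,0]
  ]
}}

```text
time_s: 3.28
ee_pos: [0.457, -0.1231, 0.2054]
eef_rot: [-3.141, 0.0, 1.298]
force: [-0.1, -0.9, 0.7]
grip_width: 0.094
grip_force: 0.0
```

```bash
python3 - <<'E'
from h import *
o=telemetry.get_obs(); print(o["ee_pos"],o["eef_rot"])
P=campose("wrist",o); im=cams.camera("wrist"); cv2.imwrite("pics/w1.png",im)
for q,z in [("cell_white_center",.0305),("cell_orange_center",.0305),("dish_center",.0075),("yellow_tray",0),("beaker",0)]:
    print(q,[(round(d['conf'],2),np.round(d['centre'],1),px2w("wrist",d['centre'],z,P).round(4)) for d in nets.mark_of("wrist",q)[:2]])
E
```

```text
[ 0.45702078 -0.12308853  0.2054053 ] [-3.14145082e+00  1.80791745e-04  1.29809246e+00]
cell_white_center [(0.91, array([274.2, 185.5]), array([[ 0.4531, -0.1174]]))]
cell_orange_center [(0.65, array([272. , 192.5]), array([[ 0.4484, -0.1245]]))]
dish_center [(0.69, array([238. ,  88.8]), array([[ 0.4427, -0.0054]]))]
yellow_tray [(0.79, array([424.4, 181.7]), array([[ 0.629, -0.168]]))]
beaker [(0.59, array([293.9, 277.2]), array([[ 0.4423, -0.2485]]))]
```

View pics/w1.png

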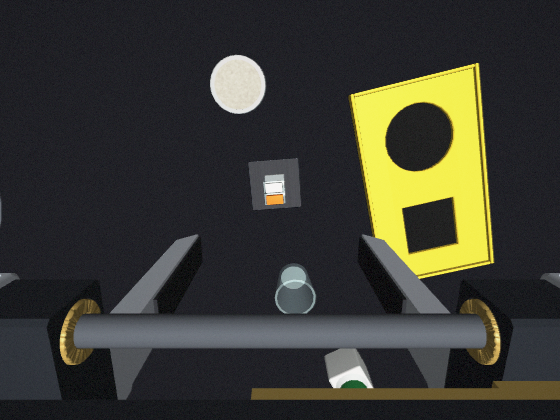

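Wrist view: the pair is on the grey plate at about (275,187), with the white stopper in the upper row of the image and orange below it, so the closing line has to run along the image's vertical. The dish is at (238,84), and the yellow tray is fully visible. I'll fit the plate, tray and stopper geometry.

```bash
python3 - <<'E'
from h import *
o=telemetry.get_obs(); P=campose("wrist",o); im=cv2.imread("pics/w1.png"); hsv=cv2.cvtColor(im,cv2.COLOR_BGR2HSV)
cv2.imwrite("pics/w1c.png",cv2.resize(im[145:225,235:315],None,fx=7,fy=7,interpolation=cv2.INTER_CUBIC))
print(im[165,255],im[165,290],im[150,270],im[188,275],im[200,275],im[178,275],im[90,370],im[230,390])
H,S,V=[hsv[...,i].astype(int) for i in range(3)]
roi=np.zeros(H.shape,bool); roi[145:225,235:315]=1
print("plate",rect("wrist",roi&(V>60),.005,P))
print("orange",rect("wrist",roi&(S>150)&(V>150),.056,P))
print("white",rect("wrist",roi&(S<40)&(V>225),.056,P))
roi[:]=0; roi[55:285,340:500]=1; m=roi&(H>=22)&(H<=35)&(S>150)
for z in (.009,.014): print("yellow",z,rect("wrist",m&(V>40),z,P))
d=roi&~m
n,l,st,ce=cv2.connectedComponentsWithStats((d).astype(np.uint8))
for i in range(1,n):
    if 800<st[i,4]<6000: print(ce[i],st[i],rect("wrist",l==i,.009,P))
E
```

```text
[86 80 79] [85 81 81] [37 32 29] [245 246 247] [ 67 172 246] [188 189 182] [ 91 242 246] [ 81 241 246]
plate ((452.33184814453125, -120.96022033691406), (59.530029296875, 59.50822830200195), 78.62650299072266)
orange ((450.9285583496094, -127.2742919921875), (9.946125984191895, 17.037872314453125), 80.12353515625)
white ((454.34228515625, -114.06088256835938), (11.716330528259277, 18.855619430541992), 74.41177368164062)
yellow 0.009 ((626.1676025390625, -169.32791137695312), (243.83944702148438, 145.27529907226562), 87.66768646240234)
yellow 0.014 ((624.1883544921875, -167.79112243652344), (240.60366821289062, 143.34747314453125), 87.66775512695312)
[418.09486736 136.42560554] [ 386  103   65   68 3468] ((626.8148193359375, -112.30680084228516), (76.11759948730469, 73.70391845703125), 79.06028747558594)
[429.34900542 224.71157324] [ 402  198   54   55 2212] ((622.3974609375, -221.70941162109375), (59.4826774597168, 59.764530181884766), 87.64630889892578)
```

View pics/w1c.png

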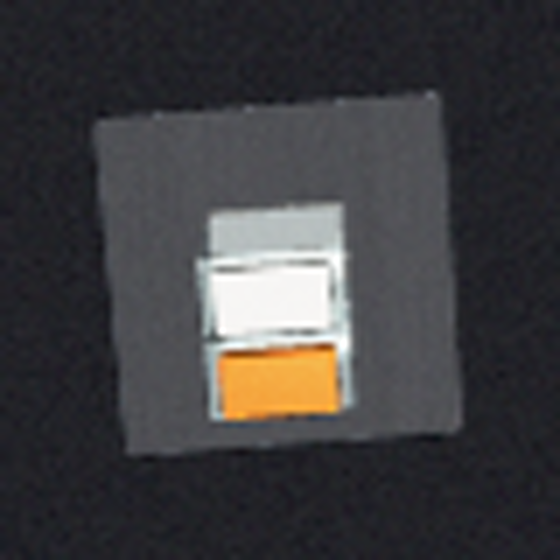

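{"op": "move_arm", "data": {
  "increments": [
    [0,0,0,0.187],
    [0,0,0,0.187],
    [0,0,0,0.187],
    [0,0,0,0.187],
    [0,0,0,0.187],
    [0,0,0,0.187],
    [0,0,0,0.187],
    [0,0,0,0.187],
    [-0.005,-0.0014,0.03,0],
    [0,0,0.03,0],
    [0,0,0,0],
    [0,0,0,0],
    [0,0,0,0]
  ],
  "grip": 0.7
}}

```text
time_s: 5.2
ee_pos: [0.4532, -0.1206, 0.1466]
eef_rot: [3.141, -0.002, -0.198]
force: [-0.9, 0.8, 0.4]
grip_width: 0.0656
grip_force: 0.0
```

```bash
python3 - <<'E'
from h import *
o=telemetry.get_obs(); print(o["ee_pos"],o["eef_rot"])
P=campose("wrist",o); im=cams.camera("wrist"); cv2.imwrite("pics/w2.png",im)
hsv=cv2.cvtColor(im,cv2.COLOR_BGR2HSV);H,S,V=[hsv[...,i].astype(int) for i in range(3)]
u=w2px("wrist",[.4525,-.1208,.03],P)[0].astype(int); print(u)
roi=np.zeros(H.shape,bool); roi[u[1]-60:u[1]+60,u[0]-60:u[0]+60]=1
print("plate",rect("wrist",roi&(V>60),.005,P))
print("orange",rect("wrist",roi&(S>150)&(V>150),.056,P))
print("white",rect("wrist",roi&(S<40)&(V>225),.056,P))
E
```

```text
[ 0.45316717 -0.12062667  0.14663725] [ 3.14132292e+00 -1.85635082e-03 -1.98312747e-01]
[279 203]
plate ((452.2815246582031, -120.73171997070312), (59.43706512451172, 58.21376037597656), 78.59919738769531)
orange ((450.98291015625, -127.4595947265625), (8.84362506866455, 16.396440505981445), 78.70768737792969)
white ((455.2611999511719, -115.28892517089844), (9.594550132751465, 20.049516677856445), 78.0373764038086)
```

View pics/w2.png

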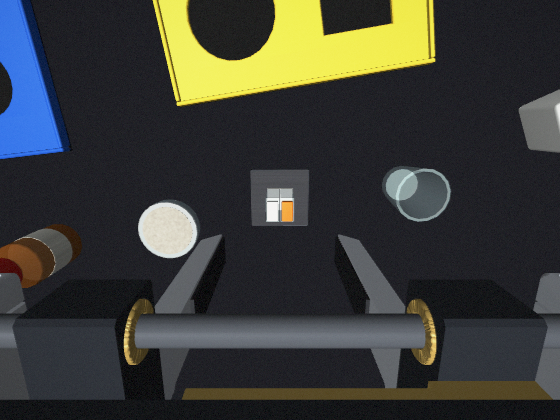

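The pair is centred between the fingers and square to them. Descend and grip.

{"op": "move_arm", "data": {
  "increments": [
    [0,0,0.03,0],
    [0,0,0.03,0],
    [0,0,0.03,0],
    [0,0,0.025,0],
    [0,0,0.015,0],
    [0,0,0,0],
    [0,0,0,0]
  ]
}}

```text
time_s: 6.12
ee_pos: [0.4532, -0.1206, 0.0164]
eef_rot: [3.141, -0.001, -0.198]
force: [0.0, 0.5, -0.1]
grip_width: 0.0658
grip_force: 0.0
```

{"op": "move_arm", "data": {
  "increments": [
    [0,0,0,0],
    [0,0,0,0],
    [0,0,0,0],
    [0,0,0,0],
    [0,0,0,0],
    [0,0,0,0]
  ],
  "grip": 0,
  "force": 15
}}

```text
time_s: 6.88
ee_pos: [0.4527, -0.1204, 0.0155]
eef_rot: [-3.142, -0.0, -0.198]
force: [-0.4, 0.1, 1.4]
grip_width: 0.0247
grip_force: 15.0
```

{"op": "move_arm", "data": {
  "increments": [
    [0,0,-0.008,0],
    [0,0,-0.02,0],
    [0,0,-0.03,0],
    [0,0,-0.03,0],
    [0,0,-0.03,-0.056],
    [0,0,-0.015,-0.056],
    [0.006,-0.016,0,0],
    [0.012,-0.034,0,0],
    [0.012,-0.034,0,0],
    [0.012,-0.034,0,0],
    [0.012,-0.034,0,0],
    [0.012,-0.034,0,0],
    [0.012,-0.034,0,0],
    [0.012,-0.034,0,0],
    [0.012,-0.034,0,0],
    [0.012,-0.034,0,0],
    [0.012,-0.034,0,0],
    [0.012,-0.02,0,0],
    [0,0,0,0],
    [0,0,0,0]
  ]
}}

```text
time_s: 9.38
ee_pos: [0.6219, 0.2424, 0.1476]
eef_rot: [3.141, 0.001, -0.087]
force: [-0.7, -0.7, -1.6]
grip_width: 0.0247
grip_force: 15.0
```

```bash
cat >> h.py <<'E'
def tray(cam,im,P,lo,hi,z=.009,box=None):
    hsv=cv2.cvtColor(im,cv2.COLOR_BGR2HSV); H,S,V=[hsv[...,i].astype(int) for i in range(3)]
    m=(H>=lo)&(H<=hi)&(S>130)&(V>60)
    cs,h=cv2.findContours(m.astype(np.uint8),cv2.RETR_CCOMP,cv2.CHAIN_APPROX_NONE)
    for c,k in zip(cs,h[0]):
        if k[3]>=0 and cv2.contourArea(c)>500: print("hole",c[:,0].mean(0).round(),cv2.minAreaRect((px2w(cam,c[:,0],z,P)*1000).astype(np.float32)))
    print("outer",rect(cam,m,.014,P))
E
python3 - <<'E'
from h import *
o=telemetry.get_obs(); print(o["ee_pos"],o["eef_rot"])
P=campose("wrist",o); im=cams.camera("wrist"); cv2.imwrite("pics/w3.png",im)
tray("wrist",im,P,100,130)
E
```

```text
[0.62185251 0.24244715 0.14759933] [ 3.14102322e+00  1.22124645e-03 -8.67606807e-02]
hole [279. 193.] ((625.6045532226562, 242.821533203125), (42.399169921875, 42.47611999511719), 85.86920928955078)
hole [386. 193.] ((616.47998046875, 133.69558715820312), (60.125823974609375, 61.58379364013672), 42.642913818359375)
outer ((617.3192749023438, 134.5945587158203), (62.0716438293457, 62.74229431152344), 44.24837112426758)
```

View pics/w3.png

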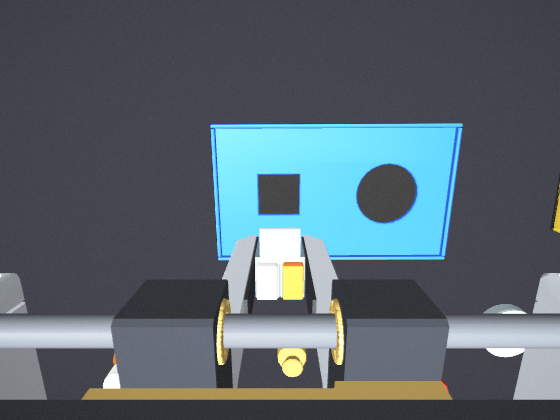

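Hole at (279,193) puts the square recess centre at (0.625, 0.243). Correct by 3 mm and descend.

{"op": "move_arm", "data": {
  "increments": [
    [0.003,-0.0007,0.02,0],
    [0,0,0.03,0],
    [0,0,0.03,0],
    [0,0,0.025,0],
    [0,0,0.015,0],
    [0,0,0.006,0],
    [0,0,0.003,0],
    [0,0,0.002,0],
    [0,0,0,0],
    [0,0,0,0]
  ]
}}

```text
time_s: 10.68
ee_pos: [0.6257, 0.2429, 0.0179]
eef_rot: [-3.141, -0.001, -0.086]
force: [-0.1, 0.1, 0.3]
grip_width: 0.0248
grip_force: 15.0
```

{"op": "move_arm", "data": {
  "increments": [
    [0,0,0.001,0],
    [0,0,0.001,0],
    [0,0,0,0]
  ]
}}

```text
time_s: 11.05
ee_pos: [0.6255, 0.2428, 0.0153]
eef_rot: [3.142, 0.0, -0.086]
force: [-0.3, -0.4, -1.2]
grip_width: 0.0247
grip_force: 15.0
```

{"op": "move_arm", "data": {
  "increments": [
    [0,0,0.0008,0],
    [0,0,0,0],
    [0,0,0,0]
  ]
}}

```text
time_s: 11.42
ee_pos: [0.6256, 0.2428, 0.0147]
eef_rot: [3.142, -0.0, -0.086]
force: [-1.0, -0.6, -1.3]
grip_width: 0.025
grip_force: 15.0
```

{"op": "move_arm", "data": {
  "increments": [
    [0,0,0.0008,0],
    [0,0,0,0],
    [0,0,0,0]
  ]
}}

```text
time_s: 11.8
ee_pos: [0.6256, 0.2428, 0.0145]
eef_rot: [-3.142, -0.0, -0.086]
force: [-2.1, -0.9, 5.7]
grip_width: 0.0246
grip_force: 15.0
```

Contact with the floor. Release and rise.

{"op": "move_arm", "data": {
  "increments": [
    [0,0,0,0],
    [0,0,0,0],
    [0,0,0,0],
    [0,0,0,0],
    [0,0,-0.01,0],
    [0,0,-0.03,0],
    [0,0,-0.05,0],
    [0,0,-0.05,0],
    [0,0,0,0],
    [0,0,0,0]
  ],
  "grip": 0.55
}}

```text
time_s: 13.05
ee_pos: [0.6253, 0.2427, 0.1535]
eef_rot: [3.141, 0.0, -0.086]
force: [-0.3, -0.9, -0.4]
grip_width: 0.0517
grip_force: 0.0
```

```bash
python3 - <<'E'
from h import *
o=telemetry.get_obs(); print(o["ee_pos"],o["eef_rot"])
P=campose("wrist",o); im=cams.camera("wrist"); cv2.imwrite("pics/w4.png",im)
tray("wrist",im,P,100,130)
for q in ["cell_white_center","cell_orange_center"]:
    print(q,[(round(d['conf'],2),np.round(d['centre']),px2w("wrist",d['centre'],.0295,P).round(4)) for d in nets.mark_of("wrist",q)[:2]])
im=cams.camera("top")
for q in ["amber_white_center","amber_red_center","weight"]:
    print(q,[(round(d['conf'],2),np.round(d['centre']),px2w("top",d['centre'],0.046 if 'amb' in q else 0).round(4)) for d in nets.mark_of("top",q)[:2]])
E
```

```text
[0.62527541 0.24271418 0.15354063] [ 3.14141451e+00  4.29878854e-04 -8.61677537e-02]
hole [384. 195.] ((616.4315185546875, 133.92105102539062), (60.50525665283203, 61.4693717956543), 42.56674575805664)
outer ((617.1131591796875, 134.3265380859375), (61.483734130859375, 62.25893783569336), 88.4215316772461)
cell_white_center [(0.88, array([274., 202.]), array([[0.6249, 0.2481]]))]
cell_orange_center []
amber_white_center [(0.51, array([136., 255.]), array([[0.4745, 0.3981]])), (0.42, array([215., 199.]), array([[0.6094, 0.1806]]))]
amber_red_center [(0.68, array([242., 255.]), array([[0.4514, 0.1165]]))]
weight []
```

View pics/w4.png

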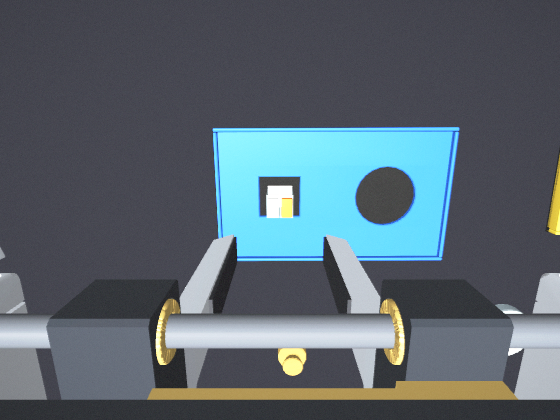

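Both cells stand together in the square recess, at around (280,203). Next is the amber bottle.

{"op": "move_arm", "data": {
  "increments": [
    [0,0,-0.02,-0.1715],
    [0,0,-0.02,-0.1715],
    [0,0,0,-0.1715],
    [0,0,0,-0.1715],
    [-0.008,-0.04,0,0],
    [-0.008,-0.044,0,0],
    [-0.008,-0.044,0,0],
    [-0.008,-0.044,0,0],
    [-0.008,-0.04,0,0],
    [0,0,0,0],
    [0,0,0,0]
  ],
  "grip": 0.8
}}

```text
time_s: 14.78
ee_pos: [0.4732, 0.3949, 0.1938]
eef_rot: [3.141, 0.0, 0.6]
force: [0.1, 0.3, 0.1]
grip_width: 0.0751
grip_force: 0.0
```

```bash
python3 - <<'E'
from h import *
o=telemetry.get_obs(); print(o["ee_pos"],o["eef_rot"])
P=campose("wrist",o); im=cams.camera("wrist"); cv2.imwrite("pics/w5.png",im)
for d in nets.mark_of("wrist","amber_white_center")[:2]: print(d, px2w("wrist",d["centre"],.046,P))
hsv=cv2.cvtColor(im,cv2.COLOR_BGR2HSV)
m=(hsv[...,1]<50)&(hsv[...,2]>180)
u=w2px("wrist",[.472,.396,.092],P)[0].astype(int); r=np.zeros_like(m); r[u[1]-60:u[1]+60,u[0]-60:u[0]+60]=1
print(u,rect("wrist",m&r,.092,P))
E
```

```text
[0.4732247  0.39487252 0.19378053] [3.14143923e+00 5.69498873e-05 5.99803332e-01]
{'centre': [280.6, 186.6], 'conf': 0.66} [[0.4818467  0.39835511]]
[276 206] ((482.0373229980469, 398.2794494628906), (31.46438217163086, 29.012916564941406), 34.31257629394531)
```

View pics/w5.png

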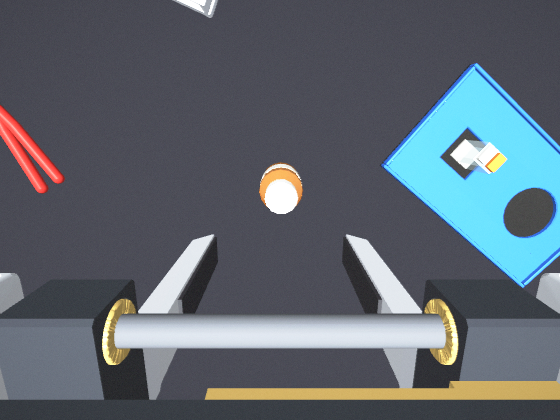

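Cap at (281,197) and net mark (281,187) agree on (0.482, 0.398). Descend and grip.

{"op": "move_arm", "data": {
  "increments": [
    [0.0091,0.0021,0,0],
    [0,0,0.03,0],
    [0,0,0.04,0],
    [0,0,0.04,0],
    [0,0,0.035,0],
    [0,0,0.018,0],
    [0,0,0,0],
    [0,0,0,0]
  ]
}}

```text
time_s: 15.88
ee_pos: [0.4824, 0.399, 0.0323]
eef_rot: [-3.142, -0.002, 0.6]
force: [0.2, -0.4, 0.4]
grip_width: 0.0753
grip_force: 0.0
```

{"op": "move_arm", "data": {
  "increments": [
    [0,0,0,0],
    [0,0,0,0],
    [0,0,0,0],
    [0,0,0,0],
    [0,0,0,0],
    [0,0,0,0]
  ],
  "grip": 0,
  "force": 25
}}

```text
time_s: 16.62
ee_pos: [0.4816, 0.3987, 0.0311]
eef_rot: [-3.141, -0.0, 0.6]
force: [-1.2, 0.0, 4.4]
grip_width: 0.0439
grip_force: 25.0
```

{"op": "move_arm", "data": {
  "increments": [
    [0,0,-0.01,0],
    [0,0,-0.03,0],
    [0,0,-0.04,0],
    [0,0,-0.03,0],
    [0,0,-0.01,0],
    [-0.0017,0.015,0,0],
    [-0.004,0.03,0,0],
    [-0.004,0.03,0,0],
    [-0.004,0.03,0,0],
    [-0.004,0.03,0,0],
    [-0.004,0.03,0,0],
    [-0.004,0.03,0,0],
    [-0.004,0.03,0,0],
    [-0.004,0.03,0,0],
    [-0.004,0.025,0,0],
    [-0.001,0.0149,0,0],
    [0,0,0,0],
    [0,0,0,0]
  ]
}}

```text
time_s: 18.88
ee_pos: [0.6157, 0.1339, 0.1504]
eef_rot: [-3.141, 0.001, 0.6]
force: [0.1, -0.4, -2.0]
grip_width: 0.044
grip_force: 25.0
```

```bash
python3 - <<'E'
from h import *
o=telemetry.get_obs(); print(o["ee_pos"],o["eef_rot"]); go(.6163,.1335,.042)
E
```

```text
[0.61567518 0.13390871 0.1504167 ] [-3.14115470e+00  5.77159068e-04  6.00310441e-01]
turn -0.000  shift tx 0.0003 ty 0.0007 tz 0.1084
```

{"op": "move_arm", "data": {
  "increments": [
    [0.0003,0.0007,0.02,0],
    [0,0,0.03,0],
    [0,0,0.03,0],
    [0,0,0.02,0],
    [0,0,0.008,0],
    [0,0,0.004,0],
    [0,0,0.001,0],
    [0,0,0.0008,0],
    [0,0,0,0],
    [0,0,0,0]
  ]
}}

```text
time_s: 20.12
ee_pos: [0.6168, 0.133, 0.0373]
eef_rot: [3.141, -0.0, 0.6]
force: [0.3, 0.1, -1.1]
grip_width: 0.0437
grip_force: 25.0
```

{"op": "move_arm", "data": {
  "increments": [
    [0,0,0.001,0],
    [0,0,0,0],
    [0,0,0,0]
  ]
}}

```text
time_s: 20.5
ee_pos: [0.6167, 0.1329, 0.036]
eef_rot: [-3.142, 0.0, 0.6]
force: [0.5, -0.5, -1.4]
grip_width: 0.0437
grip_force: 25.0
```

{"op": "move_arm", "data": {
  "increments": [
    [0,0,0.0008,0],
    [0,0,0,0],
    [0,0,0,0]
  ]
}}

```text
time_s: 20.88
ee_pos: [0.6167, 0.1329, 0.0352]
eef_rot: [-3.142, 0.0, 0.6]
force: [-0.4, -0.5, -1.8]
grip_width: 0.0437
grip_force: 25.0
```

{"op": "move_arm", "data": {
  "increments": [
    [0,0,0.0008,0],
    [0,0,0,0],
    [0,0,0,0]
  ]
}}

```text
time_s: 21.25
ee_pos: [0.6169, 0.133, 0.0351]
eef_rot: [3.141, -0.0, 0.6]
force: [-3.2, 0.4, 6.9]
grip_width: 0.0432
grip_force: 25.0
```

Contact. Release, rise, and go to the dish.

{"op": "move_arm", "data": {
  "increments": [
    [0,0,0,0],
    [0,0,0,0],
    [0,0,0,0],
    [0,0,0,0],
    [0,0,-0.02,0],
    [0,0,-0.05,0],
    [0,0,-0.05,0],
    [0,0,-0.01,0],
    [-0.03,0.0026,0,0],
    [-0.04,0.0026,0,0],
    [-0.04,0.0026,0,0],
    [-0.04,0.0026,0,0],
    [-0.04,0.0026,0,0],
    [-0.03,0.0026,0,0],
    [0,0,0,0],
    [0,0,0,0]
  ],
  "grip": 0.85
}}

```text
time_s: 23.25
ee_pos: [0.4443, -0.004, 0.1648]
eef_rot: [3.141, -0.001, 0.6]
force: [0.4, 0.4, 1.5]
grip_width: 0.0801
grip_force: 0.0
```

```bash
python3 - <<'E'
from h import *
o=telemetry.get_obs(); print(o["ee_pos"],o["eef_rot"])
P=campose("wrist",o); im=cams.camera("wrist"); cv2.imwrite("pics/w6.png",im)
for d in nets.mark_of("wrist","dish_center")[:2]: print(d, px2w("wrist",d["centre"],.0075,P))
for d in nets.search_frame("wrist","dish_center")[:2]: e=d["extent"]; print(d,px2w("wrist",[(e[0]+e[2])/2,(e[1]+e[3])/2],.0075,P))
hsv=cv2.cvtColor(im,cv2.COLOR_BGR2HSV)
m=(hsv[...,1]<80)&(hsv[...,2]>150)
u=w2px("wrist",[.444,-.004,.015],P)[0].astype(int); r=np.zeros_like(m); r[u[1]-65:u[1]+65,u[0]-65:u[0]+65]=1
print(u,rect("wrist",m&r,.015,P))
E
```

```text
[ 0.44433324 -0.00396739  0.1647647 ] [ 3.14130215e+00 -5.14042689e-04  5.99600822e-01]
{'centre': [278.7, 195.2], 'conf': 0.6} [[ 0.44258671 -0.00516371]]
{'extent': [249.7, 166.8, 307.3, 222.2], 'conf': 0.83} [[ 0.44310424 -0.00454973]]
[278 195] ((443.9454345703125, -2.10418701171875), (59.328067779541016, 59.265342712402344), 34.30903625488281)
```

View pics/w6.png

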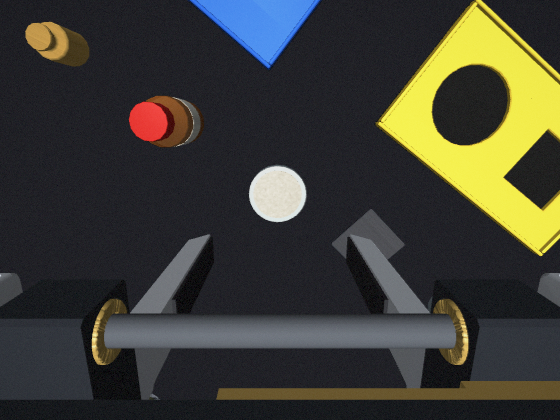

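The dish is at (278,194), centred under the gripper. Descend and grip it with the fingertips.

{"op": "move_arm", "data": {
  "increments": [
    [0,-0.0012,0.02,0],
    [0,0,0.04,0],
    [0,0,0.04,0],
    [0,0,0.035,0],
    [0,0,0.015,0],
    [0,0,0.007,0],
    [0,0,0,0],
    [0,0,0,0],
    [0,0,0,0]
  ]
}}

```text
time_s: 24.52
ee_pos: [0.4437, -0.0032, 0.0081]
eef_rot: [3.141, -0.001, 0.6]
force: [-0.5, 0.0, 1.2]
grip_width: 0.0796
grip_force: 0.0
```

{"op": "move_arm", "data": {
  "increments": [
    [0,0,0,0],
    [0,0,0,0],
    [0,0,0,0],
    [0,0,0,0],
    [0,0,0,0]
  ],
  "grip": 0,
  "force": 20
}}

```text
time_s: 25.15
ee_pos: [0.4433, -0.0031, 0.0075]
eef_rot: [3.142, -0.0, 0.6]
force: [-1.1, -0.2, 3.7]
grip_width: 0.0591
grip_force: 20.0
```

{"op": "move_arm", "data": {
  "increments": [
    [0,0,-0.01,0],
    [0,0,-0.03,0],
    [0,0,-0.04,0],
    [0,0,-0.03,0],
    [0.0053,0.0128,0,0],
    [0.012,0.026,0,0],
    [0.012,0.026,0,0],
    [0.012,0.026,0,0],
    [0.012,0.026,0,0],
    [0.012,0.026,0,0],
    [0.012,0.026,0,0],
    [0.012,0.025,0,0],
    [0,0,0,0],
    [0,0,0,0]
  ]
}}

```text
time_s: 26.9
ee_pos: [0.6257, -0.1126, 0.1161]
eef_rot: [-3.14, 0.001, 0.6]
force: [0.3, 0.5, -0.8]
grip_width: 0.0593
grip_force: 20.0
```

```bash
python3 - <<'E'
from h import *
o=telemetry.get_obs(); P=campose("wrist",o); im=cams.camera("wrist"); cv2.imwrite("pics/w7.png",im)
tray("wrist",im,P,22,35); go(.6265,-.1125,.0115)
E
```

```text
outer ((625.239013671875, -167.165771484375), (240.5423583984375, 139.98593139648438), 87.79252624511719)
turn -0.000  shift tx 0.0006 ty 0.0004 tz 0.1051
```

{"op": "move_arm", "data": {
  "increments": [
    [0.001,0.0006,0.02,0],
    [0,0,0.03,0],
    [0,0,0.03,0],
    [0,0,0.015,0],
    [0,0,0.005,0],
    [0,0,0.002,0],
    [0,0,0.0008,0],
    [0,0,0,0],
    [0,0,0,0],
    [0,0,0,0]
  ]
}}

```text
time_s: 28.2
ee_pos: [0.6276, -0.1127, 0.0148]
eef_rot: [3.141, -0.0, 0.6]
force: [-0.6, 0.3, -0.9]
grip_width: 0.0593
grip_force: 20.0
```

{"op": "move_arm", "data": {
  "increments": [
    [0,0,0.0008,0],
    [0,0,0,0],
    [0,0,0,0]
  ]
}}

```text
time_s: 28.58
ee_pos: [0.6275, -0.1126, 0.0138]
eef_rot: [-3.142, 0.0, 0.6]
force: [-0.6, 0.1, 0.3]
grip_width: 0.0591
grip_force: 20.0
```

{"op": "move_arm", "data": {
  "increments": [
    [0,0,0.0009,0],
    [0,0,0,0],
    [0,0,0.0008,0],
    [0,0,0,0],
    [0,0,0,0]
  ]
}}

```text
time_s: 29.2
ee_pos: [0.6275, -0.1126, 0.0121]
eef_rot: [-3.142, -0.0, 0.6]
force: [-0.7, 0.4, -0.4]
grip_width: 0.0592
grip_force: 20.0
```

{"op": "move_arm", "data": {
  "increments": [
    [0,0,0.0007,0],
    [0,0,0,0],
    [0,0,0,0]
  ]
}}

```text
time_s: 29.58
ee_pos: [0.6276, -0.1127, 0.0116]
eef_rot: [3.141, -0.0, 0.6]
force: [-1.0, 0.7, 1.6]
grip_width: 0.0592
grip_force: 20.0
```

Floor reached. Release, rise, and go to the square bottle.

{"op": "move_arm", "data": {
  "increments": [
    [0,0,0,0],
    [0,0,0,0],
    [0,0,0,0],
    [0,0,0,0],
    [0,0,-0.02,0],
    [0,0,-0.05,0],
    [0,0,-0.06,0],
    [0,0,-0.05,0],
    [-0.02,0.0108,0,0],
    [-0.0365,0.0189,0,0],
    [-0.0365,0.0189,0,0],
    [-0.0365,0.0189,0,0],
    [-0.0365,0.0189,0,0],
    [-0.0365,0.0189,0,0],
    [-0.0365,0.0189,0,0],
    [-0.0365,0.0189,0,0],
    [0,0,0,0],
    [0,0,0,0]
  ],
  "grip": 0.85
}}

```text
time_s: 31.82
ee_pos: [0.4807, -0.3859, 0.1914]
eef_rot: [-3.141, -0.0, 0.6]
force: [0.5, -0.4, 0.4]
grip_width: 0.0799
grip_force: 0.0
```

```bash
python3 - <<'E'
from h import *
o=telemetry.get_obs(); print(o["ee_pos"],o["eef_rot"])
P=campose("wrist",o); im=cams.camera("wrist"); cv2.imwrite("pics/w8.png",im)
for d in nets.mark_of("wrist","square_bottle_center")[:2]: print(d, px2w("wrist",d["centre"],.036,P))
hsv=cv2.cvtColor(im,cv2.COLOR_BGR2HSV); H,S,V=[hsv[...,i] for i in range(3)]
u=w2px("wrist",[.48,-.387,.07],P)[0].astype(int); print(u)
r=np.zeros(H.shape,bool); r[u[1]-80:u[1]+80,u[0]-80:u[0]+80]=1
print(rect("wrist",r&(H>50)&(H<90)&(S>120),.072,P))
cv2.imwrite("pics/w8c.png",cv2.resize(im[max(0,u[1]-80):u[1]+80,u[0]-80:u[0]+80],None,fx=3.5,fy=3.5,interpolation=cv2.INTER_CUBIC))
E
```

```text
[ 0.48072256 -0.38594783  0.19139795] [-3.14114302e+00 -5.81230177e-05  5.99539716e-01]
{'centre': [282.7, 199.1], 'conf': 0.61} [[ 0.47807015 -0.39284007]]
[279 202]
((479.0117492675781, -390.94659423828125), (36.94294357299805, 32.97922134399414), 34.308109283447266)
```

View pics/w8c.png

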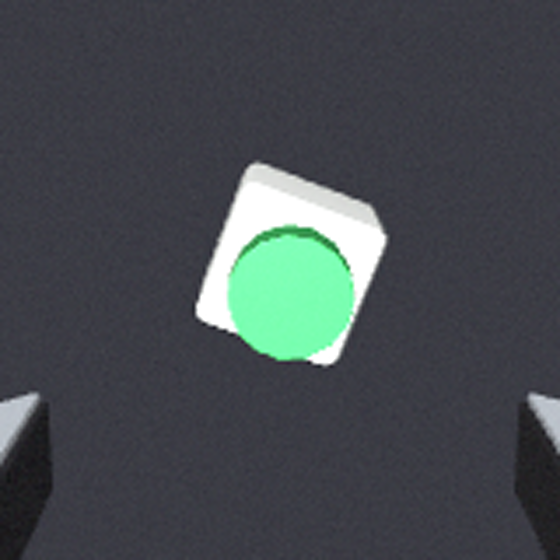

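The green cap is at crop (291,293), and the white body's top corners are at crop (255,180), (386,238), (335,365), (197,317).

```bash
python3 - <<'E'
from h import *
P=campose("wrist")
c=np.array([(253,180),(386,238),(335,365),(197,317)])/3.5+[279-80,202-80]
w=px2w("wrist",c,.048,P)*1000; print(w.round(1),cv2.minAreaRect(w.astype(np.float32)))
for i in range(4): e=w[(i+1)%4]-w[i]; print(np.hypot(*e),np.degrees(np.arctan2(e[1],e[0]))%90)
im=cv2.imread("pics/w8.png"); g=cv2.cvtColor(im,cv2.COLOR_BGR2HSV); m=(im.max(2)>170); r=np.zeros_like(m); r[122:235,240:320]=1
print(rect("wrist",m&r,.048,P))
E
```

```text
[[ 496.4 -365.9]
 [ 504.3 -407.9]
 [ 463.6 -418.1]
 [ 452.6 -375.2]] ((479.0699462890625, -392.17608642578125), (44.765289306640625, 44.23535919189453), 11.95415210723877)
42.71242609201461 10.626079803782218
41.92361657393673 14.051639711209276
44.27528764382468 14.387531146300347
44.76530772940369 11.954138075982481
((480.3111572265625, -389.7391052246094), (53.562747955322266, 45.81561279296875), 13.181251525878906)
```

{"op": "move_arm", "data": {
  "increments": [
    [0,0,0,0.1265],
    [0,0,0,0.1265],
    [0,0,0,0.1265],
    [-0.0029,0.0053,0.01,0],
    [0,0,0.04,0],
    [0,0,0.045,0],
    [0,0,0.045,0],
    [0,0,0.025,0],
    [0,0,0.008,0],
    [0,0,0,0],
    [0,0,0,0]
  ]
}}

```text
time_s: 33.3
ee_pos: [0.4797, -0.3925, 0.0197]
eef_rot: [3.14, -0.001, 0.221]
force: [-0.1, 0.1, 0.2]
grip_width: 0.0801
grip_force: 0.0
```

{"op": "move_arm", "data": {
  "increments": [
    [0,0,0,0],
    [0,0,0,0],
    [0,0,0,0],
    [0,0,0,0],
    [0,0,0,0],
    [0,0,0,0]
  ],
  "grip": 0,
  "force": 20
}}

```text
time_s: 34.05
ee_pos: [0.4792, -0.3921, 0.0186]
eef_rot: [-3.142, -0.0, 0.22]
force: [-1.1, 0.9, 1.8]
grip_width: 0.0458
grip_force: 20.0
```

{"op": "move_arm", "data": {
  "increments": [
    [0,0,-0.01,0],
    [0,0,-0.03,0],
    [0,0,-0.04,0],
    [0,0,-0.03,0.13],
    [0,0,-0.01,0.13],
    [0.0087,-0.0117,0,0],
    [0.018,-0.023,0,0],
    [0.018,-0.023,0,0],
    [0.018,-0.023,0,0],
    [0.018,-0.023,0,0],
    [0.018,-0.023,0,0],
    [0.018,-0.023,0,0],
    [0.018,-0.023,0,0],
    [0.002,-0.003,0,0],
    [0,0,0,0],
    [0,0,0,0]
  ]
}}

```text
time_s: 36.05
ee_pos: [0.6223, -0.2225, 0.1383]
eef_rot: [-3.142, 0.0, -0.04]
force: [-0.1, 0.5, -1.0]
grip_width: 0.046
grip_force: 20.0
```

```bash
python3 - <<'E'
from h import *
o=telemetry.get_obs(); P=campose("wrist",o); im=cams.camera("wrist"); cv2.imwrite("pics/w9.png",im)
tray("wrist",im,P,22,35); go(.6228,-.222,.0226,-.04)
E
```

```text
hole [168. 197.] ((627.9811401367188, -112.9493408203125), (77.20421600341797, 75.77997589111328), 37.96385192871094)
outer ((625.0078125, -166.98391723632812), (240.79759216308594, 139.4113006591797), 87.68875122070312)
turn -0.000  shift tx 0.0004 ty -0.0006 tz 0.1158
```

View pics/w9.png

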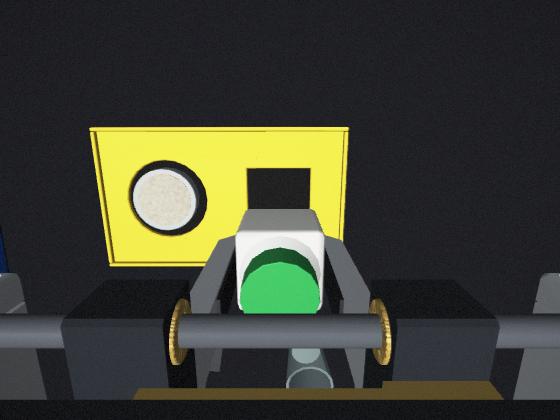

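The dish sits centred in the round recess at (167,198), and the square recess at (279,190) is ahead of the bottle. Lower it.

{"op": "move_arm", "data": {
  "increments": [
    [0.0006,-0.0005,0.02,0],
    [0,0,0.03,0],
    [0,0,0.03,0],
    [0,0,0.02,0],
    [0,0,0.01,0],
    [0,0,0.003,0],
    [0,0,0.0015,0],
    [0,0,0,0],
    [0,0,0,0]
  ]
}}

```text
time_s: 37.22
ee_pos: [0.6236, -0.2216, 0.0245]
eef_rot: [3.141, -0.001, -0.04]
force: [-0.8, -0.3, -0.0]
grip_width: 0.0455
grip_force: 20.0
```

{"op": "move_arm", "data": {
  "increments": [
    [0,0,0.0008,0],
    [0,0,0,0],
    [0,0,0,0]
  ]
}}

```text
time_s: 37.6
ee_pos: [0.6234, -0.2215, 0.0232]
eef_rot: [-3.142, -0.0, -0.04]
force: [-0.0, -0.2, -1.1]
grip_width: 0.0459
grip_force: 20.0
```

{"op": "move_arm", "data": {
  "increments": [
    [0,0,0.0007,0],
    [0,0,0,0],
    [0,0,0,0]
  ]
}}

```text
time_s: 37.98
ee_pos: [0.6235, -0.2215, 0.0226]
eef_rot: [3.142, -0.0, -0.04]
force: [0.3, 0.6, 0.4]
grip_width: 0.0457
grip_force: 20.0
```

{"op": "move_arm", "data": {
  "increments": [
    [0,0,0.0006,0],
    [0,0,0,0],
    [0,0,0,0]
  ]
}}

```text
time_s: 38.35
ee_pos: [0.6235, -0.2215, 0.0226]
eef_rot: [3.141, -0.0, -0.04]
force: [-3.1, 0.4, 6.5]
grip_width: 0.0457
grip_force: 20.0
```

{"op": "move_arm", "data": {
  "increments": [
    [0,0,0,0],
    [0,0,0,0],
    [0,0,0,0],
    [0,0,0,0],
    [0,0,-0.02,0],
    [0,0,-0.05,0],
    [0,0,-0.06,0],
    [0,0,-0.06,0],
    [-0.03,0,-0.03,0],
    [-0.05,0,0,0],
    [-0.05,0,0,0],
    [-0.05,0,0,0],
    [0,0,0,0],
    [0,0,0,0],
    [0,0,0,0]
  ],
  "grip": 0.75
}}

```text
time_s: 40.22
ee_pos: [0.4443, -0.2143, 0.2421]
eef_rot: [3.142, -0.0, -0.039]
force: [-0.5, -0.3, -0.5]
grip_width: 0.0707
grip_force: 0.0
```

```bash
python3 - <<'E'
from h import *
a=cams.camera("top")[150:290,100:460]; b=cams.camera("side")[130:380,130:380]; w=cams.camera("wrist")
B=cv2.resize(b,(300,300)); W=cv2.resize(w,(400,300)); A=cv2.resize(a,(700,272))
cv2.imwrite("pics/fin.png",np.vstack([A,np.hstack([B,W])]))
for q,z,t,off in [("cell_white_center",.0295,0,0),("cell_orange_center",.0295,0,0),("amber_white_center",.05,0,0),("amber_red_center",.046,0,0),("beaker",0,0,0),("weight",0,0,0)]:
    print(q,[(round(d['conf'],2),px2w("top",d['centre'],z).round(3)) for d in nets.mark_of("top",q)[:2]])
P=campose("wrist")
print([(d['conf'],px2w("wrist",d['centre'],.04,P).round(4)) for d in nets.mark_of("wrist","square_bottle_center")[:1]])
E
```

```text
cell_white_center [(0.67, array([[0.439, 0.236]]))]
cell_orange_center [(0.46, array([[0.625, 0.248]]))]
amber_white_center [(0.83, array([[0.604, 0.128]]))]
amber_red_center [(0.83, array([[0.449, 0.13 ]]))]
beaker []
weight [(0.66, array([[0.446, 0.238]]))]
[(0.9, array([[ 0.6205, -0.2251]]))]
```

View pics/fin.png

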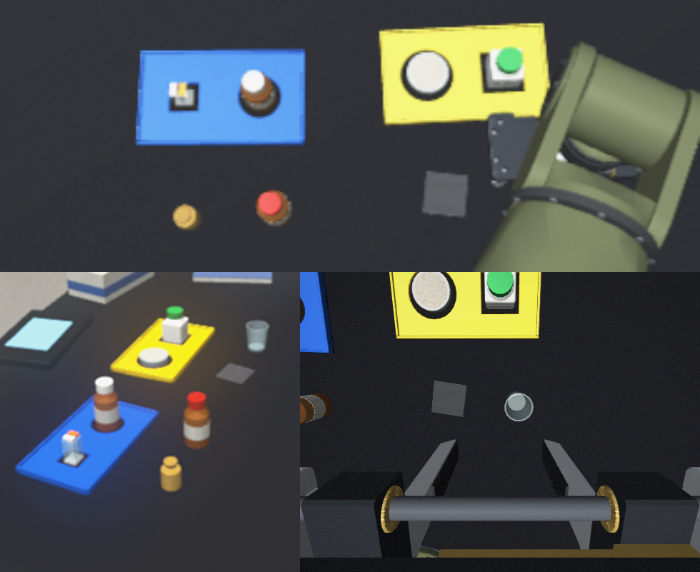

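The final picture shows all four things upright in their recesses and the three bystanders where they were, so I'll hand in.

```bash
python3 -c "
from station import hand_in; print(hand_in())"
```

```text
the job is handed in; nothing more can be done
None
```

I made up both kits and handed the job in at about 40 s on the robot's clock. In the last pictures all the pieces stand upright in their recesses, with the cells side by side and the three bystanders standing where they began; no verdict came back.

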